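# Pump up the herb canister

### The job

Pump up the steel herb canister: with closed fingertips push the red pump knob on its lid all the way down and let it spring fully back up, again and again, until the yellow indicator pin beside it stands fully out and shows its green foot. Only push the knob: do not touch the pin, do not lift, tip or shove the canister, and leave everything else where it stands. Finish with the knob sprung back up and the hand clear of everything.

Things in the scene. Friction and masses are not known exactly. Their poses are not given: they have to be found in the camera images.
- canister: the loose round steel canister, 160 mm across, its black lid's top 120 mm above the table; about 1.5 kg. Origin: centre of its underside, z up. The pump stands in the middle of the lid, the indicator pin 62 mm from the middle along the canister's +x axis. A collar 48 mm across, 8 mm tall, surrounds the pump's stem
- knob_top (a point): centre of the flat top of the red round pump knob, 48 mm across and 12 mm thick on a thin stem; its top stands 46 mm above the lid when up and 24 mm when pushed fully down. Moves with the knob
- pump (a joint): how far the knob is pushed down (m): 0 up, 0.022 fully down at a hard stop. The spring pushes back with about 4.5 N at the top and 11 N at the bottom, plus up to 3 N while pumping, and returns the knob in about a quarter of a second after it is let go
- pin_top (a point): centre of the top of the yellow indicator pin, 11 mm across. It stands 4 mm above the lid at pin = 0 and 35 mm when fully out. Moves with the pin
- pin (a joint): how far the pin is out (m): starts between 0 and 0.014, fully out at 0.031, when a 6 mm green band shows at its foot. It rises on the down stroke and stays. Each full stroke (to the stop, then fully up) brings it out one notch of 6 mm (the first 1 to 8 mm); strokes short of about 17 mm may gain nothing. Three to five full strokes are needed; more do no harm
- tin: small round can, 56 mm across, 60 mm tall, near the canister. Bystander, origin at the centre of its underside
- weight: brass balance weight, 36 mm across, 46 mm tall, near the canister. Bystander, origin at the centre of its underside
- jar: amber jar with blue cap, 50 mm across, 70 mm tall, near the canister. Bystander, origin at the centre of its underside
- mortar: white ceramic bowl, 100 mm across, 65 mm tall. Bystander, origin at the centre of its underside
- spoon: spoon lying on the table. Bystander
- jar2: glass jar with white cap, 60 mm across, 80 mm tall. Bystander, origin at the centre of its underside
Not all that is in view belongs to the job. There is more than one size of the canister; the one meant has the size given above.

How it is judged:
By the outcome, as a careful person would: the job done as asked, in the order asked, and still so for the second after the job is handed in, with the robot touching nothing.
It also fails if it takes over 43 s, if anything falls off the work surface, if the arm or the gripper's body presses on something with over 40 N, if the wrist force passes 120 N, or if a joint passes its speed limit or range.

### The arm

A 7-joint arm with a two-finger parallel gripper is mounted at the origin on the work surface. World frame = base frame: x ahead of the robot, y to its left, z up, the work surface at z = 0. Lengths are in m, angles in rad, forces in N, time in s.
With the tool pointing down it reaches from about 0.35 to 0.9 m from the base axis. Payload 19.9 kg.
Tool frame: the origin (TCP) lies at the centre of the arm's flange, where the gripper is bolted on; the fingertips stand arm.tip_reach ahead of it and the grasp point (between the pads) lies 180 mm ahead of it (arm.tip_reach is the distance from the TCP to the fingertips, in m); z points along the fingers, y is the line along which they close (so a half turn about z gives the same grasp; the last joint's range is limited). The gripper opens to 94 mm and grips with 3 to 60 N. Pads are 16 mm wide; open, the fingers measure 119 mm over their backs; the gripper's body (75 mm by 177 mm) begins 78 mm behind the grasp point.
Start: joints at [1.167, 0.417, -0.01, 1.614, 0.005, 1.111, -0.053], TCP at [0.222, -0.584, 0.405] pointing down, gripper open.
Joint ranges: [-2.81, 2.81], [-0.39, 2.02], [-1.27, 1.25], [0.06, 2.57], [-1.19, 4.33], [0.19, 2], [-2.82, 2.82]. Speed limits (rad/s): [1.89, 1.89, 2.39, 2.39, 3.01, 3.01, 3.01].

### API

Orientations are given as [roll, pitch, yaw] about the fixed x, y, z axes, in that order (R = Rz(yaw) Ry(pitch) Rx(roll)).
In Python, from station import arm, vision, close_job gives the robot as it stands. The module is installed in compiled form; this text tells all that it offers.
- The arm moves only by the tool send_rows, never from a script. Its argument "motion" is a list of rows, each an object with "twist": the turn, a rotation vector about the world's x, y, z in degrees, a list of three; "slide": the shift along the world's x, y, z in mm, a list of three; "jaw": the finger opening in mm, from 0 to 94. A call has 1 to 10 rows; each row is the pose to reach, as a shift and turn from the pose commanded when the call began; what a row does not reach only later rows make up. A row lasts 1/8 s, in which the tool goes at most 62.5 mm and 10.7 degrees, less where a joint would pass 70% of its speed; a pose out of reach is approached as far as the arm can. A call with a gripper value outside its range is refused whole. The fingers move at their own pace and stop on an object; "grip_force" is the grip in N (left out, the last holds). Time passes only in rows, so rows that repeat a pose let the fingers close. It gives the time, the measured TCP pose, the force, the opening and the grip force at its end, in the units of the state.
- arm.get_state(): the state, without advancing time (a new reading comes with each control period).
- vision.capture(name): name is "side" or "top" or "wrist"; returns (picture, depth): 480x640x3 uint8, red, green, blue; 480x640 float32, m along the optical axis (not along the pixel's ray), 0 where there is no reading.
- vision.camera_params(name): a dict with "fov_y" (degrees; the focal length in pixels is half the picture's height over the tangent of half this angle, whatever the lens; pixels are square), "cx", "cy" (the principal point, pixels), "cam_to_world" (4x4, takes a point from camera to world coordinates). Camera axes: x right, y down, z forward; pixel columns grow to the right and rows downward; lengths in m; the calibration is good to about 2 mm. The wrist camera is an equidistant fisheye: a pixel r from the principal point sees the ray r / f radians off the axis. A picture is of the moment at which its call begins: read the wrist's pose just before it. camera_params takes no time and is no camera call; for the wrist camera it gives the pose at the moment of the call.
- close_job(): hands the job in; it is judged then, once.
The state is a dict: "time": time; "q": joint angles; "joint_velocities": joint speeds; "joint_torque": joint torques, N m; "tcp_pos": TCP position; "eef_rot": TCP orientation; "force": force on the tool from outside, world axes, zero at the start; "torque": the same for the moment, N m; "gripper_width": opening from 0.0 (shut) to 1.0 (fully open); "grip_force": force on a finger pad.
Only numpy, scipy, OpenCV 4.12 (cv2) and the standard library are available. Lean on these libraries where they do the work, as an engineer would, in place of code of your own. Each camera call takes 0.05 s, during which the arm holds its last target. There are 200 camera calls.

## Working session

There is one attempt and no reset: what is moved stays moved. The work goes in short steps, Python scripts to look and compute and a tool call to move; the robot and the scene stay as the last step left them, time stands still between calls to the robot, and variables do not carry over. Pictures are saved under pics/ and viewed, at most 10 in all, crops included, and the job is handed in when it is done.

Besides the shell and the picture viewer there is one more tool, called after "Emit:" as name(argument=value, ...), one argument or row to a line, values as JSON. send_rows: Moves the arm, as the interface text tells. Its arguments: {"type":"object","properties":{"motion":{"type":"array"},"grip_force":{"type":"number"}},"required":["motion"]}

```bash
mkdir -p pics
cat > h.py <<'E'
from station import arm, vision
import numpy as np, cv2
def cap(n):
    P=vision.camera_params(n); im,d=vision.capture(n); return im,d,P
def save(n,im): cv2.imwrite('pics/'+n+'.png',im[:,:,::-1])
def pts(d,P):
    f=240/np.tan(np.radians(P['fov_y'])/2); v,u=np.mgrid[:480,:640]
    c=np.stack([(u-P['cx'])/f*d,(v-P['cy'])/f*d,d],-1); M=np.array(P['cam_to_world'])
    return c@M[:3,:3].T+M[:3,3]
E
python3 - <<'E'
from h import *
s=arm.get_state(); print(s['tcp_pos'],s['eef_rot'],s['force'],s['time'],arm.tip_reach)
for n in('top','side'):
    im,d,P=cap(n); save(n,im); np.savez(n,im=im,X=pts(d,P)); 
    X=pts(d,P); hsv=cv2.cvtColor(im,cv2.COLOR_RGB2HSV)
    m=((hsv[...,0]<8)|(hsv[...,0]>172))&(hsv[...,1]>150)&(hsv[...,2]>70)
    y=(abs(hsv[...,0].astype(int)-27)<5)&(hsv[...,1]>150)&(hsv[...,2]>100)
    for nm,mm in(('red',m),('yel',y)):
        k,l,st,c=cv2.connectedComponentsWithStats(mm.astype(np.uint8))
        for i in range(1,k):
            if st[i,4]>15: print(n,nm,c[i].round(),st[i,4],np.median(X[l==i],0).round(3))
E
```

```text
[ 0.22175859 -0.58419632  0.40401874] [-3.14037659e+00  1.09706369e-04  3.62811785e-01] [ 0.84955635 -0.1821633   0.30281436] 0.0 0.1992
top red [329. 287.] 143450 [ 0.434 -0.008  0.002]
top red [252. 271.] 426 [0.475 0.148 0.167]
top red [575. 267.] 21 [ 0.477 -0.575  0.046]
top red [388. 295.] 794 [ 0.421 -0.13   0.218]
top red [587. 302.] 100 [ 0.398 -0.575  0.096]
top red [587. 328.] 143 [ 0.349 -0.576  0.081]
top red [594. 339.] 29 [ 0.323 -0.575  0.131]
top red [602. 366.] 69 [ 0.269 -0.577  0.15 ]
top red [631. 399.] 48 [ 0.178 -0.689  0.006]
top yel [287. 224.] 68 [0.586 0.083 0.045]
top yel [347. 303.] 22 [ 0.405 -0.049  0.164]
side red [339. 327.] 104310 [ 0.453  0.158 -0.   ]
side red [593. 127.] 725 [ 0.191 -1.203  0.129]
side red [579. 166.] 1488 [ 0.186 -1.168 -0.018]
side red [634. 394.] 339 [-0.123 -0.109  0.   ]
side yel [397. 172.] 23 [ 0.722 -0.675  0.   ]
side yel [394. 250.] 17 [ 0.405 -0.05   0.163]
side yel [288. 302.] 27 [0.513 0.196 0.129]
side yel [ 58. 428.] 30 [0.734 0.609 0.   ]
side yel [ 70. 429.] 19 [0.713 0.596 0.001]
side yel [ 12. 446.] 31 [0.766 0.675 0.   ]
side yel [ 40. 446.] 32 [0.724 0.643 0.001]
side yel [ 26. 446.] 23 [0.747 0.661 0.001]
side yel [ 41. 463.] 115 [0.698 0.661 0.001]
side yel [ 25. 458.] 23 [0.726 0.672 0.001]
side yel [ 59. 460.] 18 [0.674 0.639 0.   ]
side yel [ 71. 471.] 21 [0.637 0.638 0.   ]
side yel [ 60. 477.] 23 [0.644 0.653 0.   ]
```

View pics/top.png

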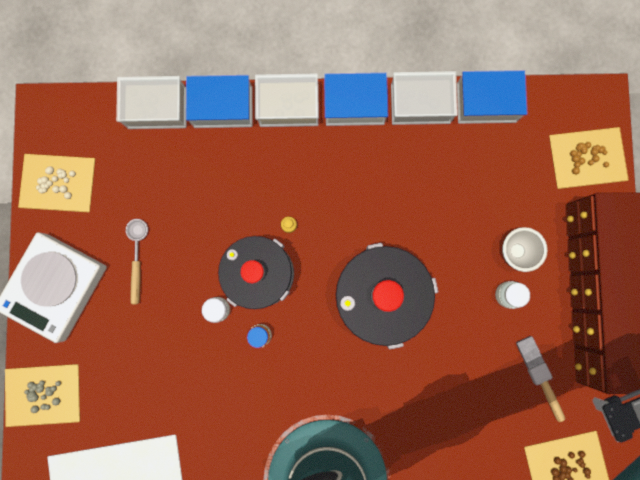

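View pics/side.png

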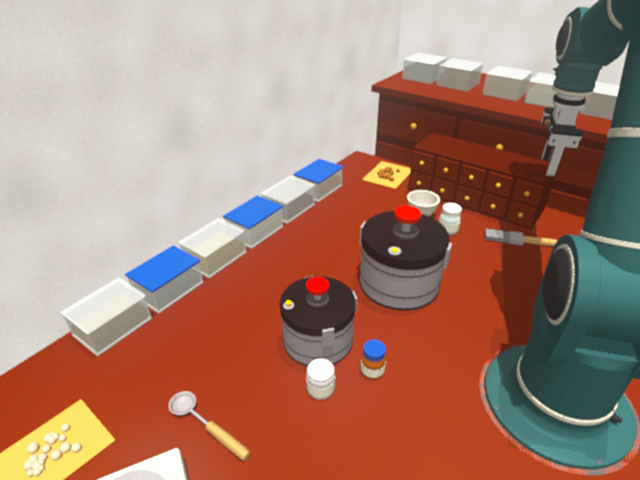

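Candidates for the canister with a red knob: the left one, knob at (252,271) and z≈0.167, and the right one, knob at (388,295) and z≈0.218. The small left one matches the lid at 120 mm plus the 46 mm knob. I'll check it in a close crop.

Run:
```python
from h import *
D=np.load('top.npz'); im,X=D['im'],D['X']; hsv=cv2.cvtColor(im,cv2.COLOR_RGB2HSV)
S=np.load('side.npz')
roi=np.zeros((480,640),bool); roi[220:325,205:300]=1
lid=roi&(abs(X[...,2]-.12)<.006)&(hsv[...,2]<110)&(hsv[...,1]<120)
(c,r)=cv2.minEnclosingCircle((X[lid][:,:2]*1000).astype(np.float32)); print('lid',c,r,np.median(X[lid][:,2]))
k=roi&(X[...,2]>.155); print('knob',np.median(X[k],0),X[k].min(0),X[k].max(0))
y=roi&(hsv[...,0]>20)&(hsv[...,0]<35)&(hsv[...,1]>80)&(np.hypot(X[...,0]-.475,X[...,1]-.148)<.08)
print('pin',y.sum(),X[y].mean(0),X[y][:,2].max())
for nm,(u,v) in dict(tin=(214,309),jar=(258,337),weight=(288,224)).items(): print(nm,X[v,u].round(3))
SX=S['X'];si=S['im'].astype(int)
m=(si[...,0]>150)&(si[...,1]<60)&(SX[...,2]>.14)&(SX[...,2]<.18)&(np.hypot(SX[...,0]-.475,SX[...,1]-.148)<.06)
p=SX[m&(SX[...,2]>.16)]; print('side knob',p.mean(0),p.min(0),p.max(0))
a=cv2.resize(im[215:355,195:305],(440,560),interpolation=2); b=cv2.resize(S['im'][265:375,270:365],(350,560)[:1]+(405,),interpolation=2)
o=np.zeros((560,800,3),np.uint8); o[:,:440]=a; o[:405,445:795]=b; save('crop',o)
```

```text
lid (474.45025634765625, 149.14598083496094) 79.29464721679688 0.12099442705539265
knob [0.47296108 0.1479515  0.16721505] [ 0.43381732 -0.01507362  0.15802448] [0.49822233 0.17353413 1.42652927]
pin 20 [0.51303967 0.19783719 0.12974103] 0.13549937255935096
tin [0.394 0.248 0.06 ]
jar [0.331 0.148 0.069]
weight [0.586 0.08  0.047]
side knob [0.47161614 0.15177304 0.16531939] [0.4493666  0.12752186 0.16037434] [0.49656942 0.17338859 0.16885681]
```

View pics/crop.png

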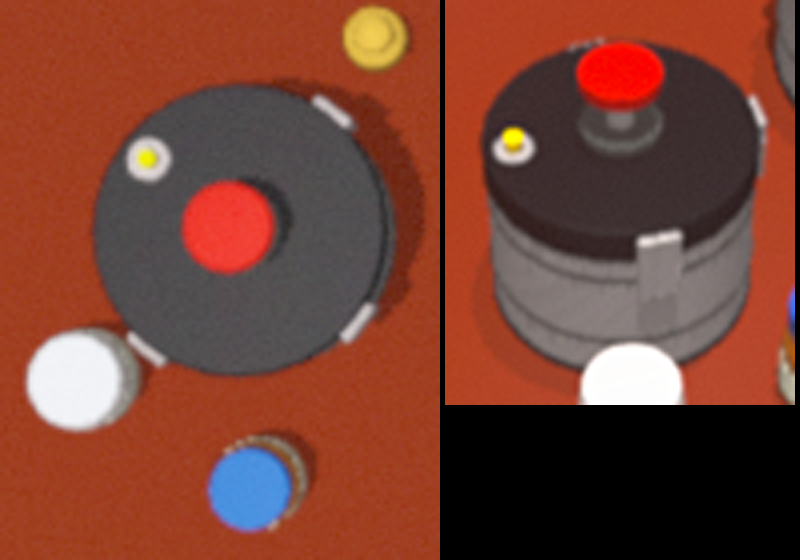

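The crop confirms it: the small left canister has a lid radius of 79 mm, with the knob at crop (228,227). The yellow pin in its white ring is at (147,158), well clear of the fingers. First I'll lift, close the jaw and cross over high.

Emit:
send_rows(
  motion=[
    {"twist": [0,0,0],"slide": [20,20,55],"jaw": 0},
    {"twist": [0,0,0],"slide": [50,60,100],"jaw": 0},
    {"twist": [0,0,0],"slide": [80,110,110],"jaw": 0},
    {"twist": [0,0,0],"slide": [110,160,110],"jaw": 0},
    {"twist": [0,0,0],"slide": [140,215,110],"jaw": 0},
    {"twist": [0,0,0],"slide": [165,270,110],"jaw": 0},
    {"twist": [0,0,0],"slide": [185,325,110],"jaw": 0},
    {"twist": [0,0,0],"slide": [205,380,110],"jaw": 0},
    {"twist": [0,0,0],"slide": [220,440,110],"jaw": 0},
    {"twist": [0,0,0],"slide": [230,500,110],"jaw": 0},
  ],
  grip_force=20,
)

```text
time: 1.35
tcp_pos: [0.4519, -0.0823, 0.5145]
eef_rot: [-3.141, 0.0, 0.363]
force: [1.0, -0.6, 0.7]
gripper_width: 0.011
grip_force: 0.0
```

Emit:
send_rows(
  motion=[
    {"twist": [0,0,0],"slide": [6,60,0],"jaw": 0},
    {"twist": [0,0,0],"slide": [12,120,0],"jaw": 0},
    {"twist": [0,0,0],"slide": [18,180,-10],"jaw": 0},
    {"twist": [0,0,0],"slide": [21,231,-50],"jaw": 0},
    {"twist": [0,0,0],"slide": [21,231,-90],"jaw": 0},
    {"twist": [0,0,0],"slide": [21,231,-118],"jaw": 0},
    {"twist": [0,0,0],"slide": [21,231,-118],"jaw": 0},
    {"twist": [0,0,0],"slide": [21,231,-118],"jaw": 0},
  ],
)

```text
time: 2.35
tcp_pos: [0.4731, 0.1468, 0.3977]
eef_rot: [3.142, -0.001, 0.363]
force: [0.2, 0.3, -0.3]
gripper_width: 0.002
grip_force: 0.0
```

Run:
```python
from h import *
s=arm.get_state(); print(s['tcp_pos'],s['eef_rot'],s['force'],s['gripper_width'])
im,d,P=cap('side'); a=cv2.resize(im[200:380,230:430],(660,594),interpolation=2); save('s2',a)
```

```text
[0.47309717 0.14675562 0.39773182] [ 3.14154306e+00 -1.03447599e-03  3.62637240e-01] [ 0.18350331  0.25576245 -0.29156342] 0.001787377797307895
```

View pics/s2.png

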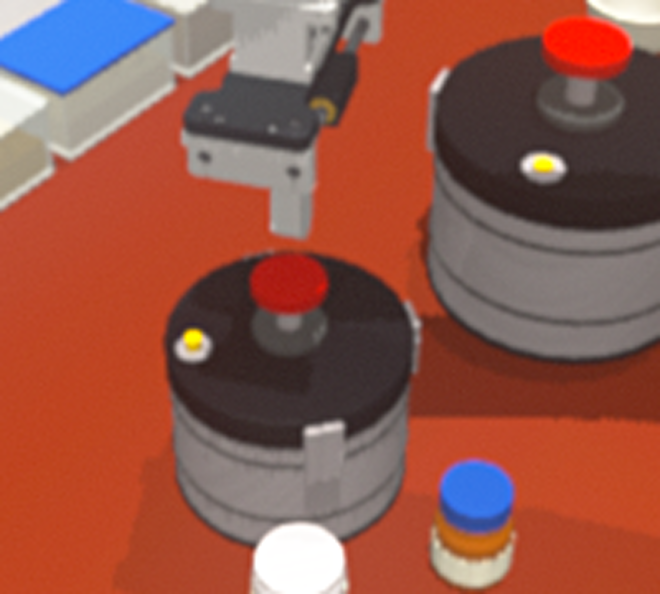

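Centred over the knob, and the pin is clear. First stroke now, slow, watching the force.

Emit:
send_rows(
  motion=[
    {"twist": [0,0,0],"slide": [0,2,-20],"jaw": 0},
    {"twist": [0,0,0],"slide": [0,2,-32],"jaw": 0},
    {"twist": [0,0,0],"slide": [0,2,-44],"jaw": 0},
    {"twist": [0,0,0],"slide": [0,2,-53],"jaw": 0},
    {"twist": [0,0,0],"slide": [0,2,-53],"jaw": 0},
  ],
)

```text
time: 3.02
tcp_pos: [0.4731, 0.1487, 0.3441]
eef_rot: [3.141, -0.001, 0.363]
force: [-2.7, -2.2, 10.1]
gripper_width: 0.005
grip_force: 5.0
```

Emit:
send_rows(
  motion=[
    {"twist": [0,0,0],"slide": [0,0,-2],"jaw": 0},
    {"twist": [0,0,0],"slide": [0,0,-3],"jaw": 0},
    {"twist": [0,0,0],"slide": [0,0,-3],"jaw": 0},
  ],
)

```text
time: 3.4
tcp_pos: [0.4733, 0.149, 0.343]
eef_rot: [3.14, -0.002, 0.363]
force: [-14.8, -6.0, 42.9]
gripper_width: 0.006
grip_force: 22.0
```

The stop is reached with 43 N on it. I'll release, wait for the return, and repeat two strokes with 1 mm less depth.

Emit:
send_rows(
  motion=[
    {"twist": [0,0,0],"slide": [0,0,18],"jaw": 0},
    {"twist": [0,0,0],"slide": [0,0,34],"jaw": 0},
    {"twist": [0,0,0],"slide": [0,0,34],"jaw": 0},
    {"twist": [0,0,0],"slide": [0,0,34],"jaw": 0},
    {"twist": [0,0,0],"slide": [0,0,34],"jaw": 0},
    {"twist": [0,0,0],"slide": [0,0,22],"jaw": 0},
    {"twist": [0,0,0],"slide": [0,0,12],"jaw": 0},
    {"twist": [0,0,0],"slide": [0,0,4],"jaw": 0},
    {"twist": [0,0,0],"slide": [0,0,1],"jaw": 0},
    {"twist": [0,0,0],"slide": [0,0,1],"jaw": 0},
  ],
)

```text
time: 4.65
tcp_pos: [0.4733, 0.1491, 0.343]
eef_rot: [3.14, -0.002, 0.363]
force: [-11.3, -5.3, 45.8]
gripper_width: 0.002
grip_force: 23.1
```

Emit:
send_rows(
  motion=[
    {"twist": [0,0,0],"slide": [0,0,18],"jaw": 0},
    {"twist": [0,0,0],"slide": [0,0,33],"jaw": 0},
    {"twist": [0,0,0],"slide": [0,0,33],"jaw": 0},
    {"twist": [0,0,0],"slide": [0,0,33],"jaw": 0},
    {"twist": [0,0,0],"slide": [0,0,33],"jaw": 0},
  ],
)

```text
time: 5.28
tcp_pos: [0.4727, 0.1486, 0.3739]
eef_rot: [-3.141, 0.001, 0.363]
force: [0.5, -0.5, 0.2]
gripper_width: 0.005
grip_force: 0.0
```

Run:
```python
from h import *
im,d,P=cap('side'); a=cv2.resize(im[260:375,270:365],(495,594),interpolation=2); save('s3',a)
s=arm.get_state(); print(s['tcp_pos'],s['force'])
```

```text
[0.4726977  0.14862132 0.37398785] [-0.51465535  0.89374083 -0.56561892]
```

View pics/s3.png

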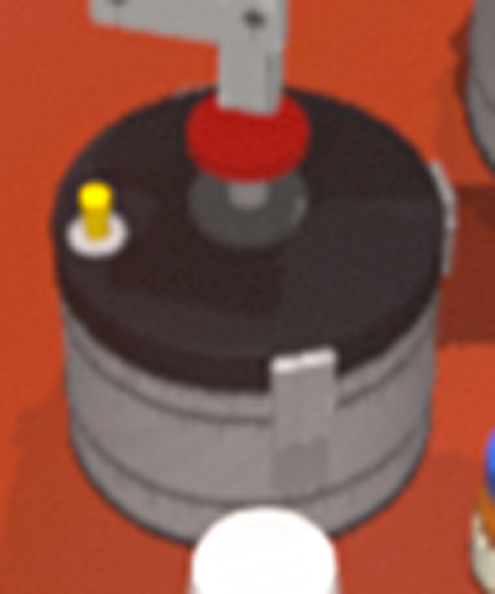

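After two strokes the pin is clearly taller, no green shows yet, and the knob has returned. Two more strokes.

Emit:
send_rows(
  motion=[
    {"twist": [0,0,0],"slide": [0,0,-12],"jaw": 0},
    {"twist": [0,0,0],"slide": [0,0,-22],"jaw": 0},
    {"twist": [0,0,0],"slide": [0,0,-30],"jaw": 0},
    {"twist": [0,0,0],"slide": [0,0,-33],"jaw": 0},
    {"twist": [0,0,0],"slide": [0,0,-33],"jaw": 0},
    {"twist": [0,0,0],"slide": [0,0,-15],"jaw": 0},
    {"twist": [0,0,0],"slide": [0,0,0],"jaw": 0},
    {"twist": [0,0,0],"slide": [0,0,0],"jaw": 0},
    {"twist": [0,0,0],"slide": [0,0,0],"jaw": 0},
    {"twist": [0,0,0],"slide": [0,0,0],"jaw": 0},
  ],
)

```text
time: 6.58
tcp_pos: [0.4727, 0.1486, 0.3739]
eef_rot: [-3.141, 0.001, 0.363]
force: [0.2, -0.6, -0.5]
gripper_width: 0.006
grip_force: 0.0
```

Emit:
send_rows(
  motion=[
    {"twist": [0,0,0],"slide": [0,0,-12],"jaw": 0},
    {"twist": [0,0,0],"slide": [0,0,-22],"jaw": 0},
    {"twist": [0,0,0],"slide": [0,0,-30],"jaw": 0},
    {"twist": [0,0,0],"slide": [0,0,-33],"jaw": 0},
    {"twist": [0,0,0],"slide": [0,0,-33],"jaw": 0},
    {"twist": [0,0,0],"slide": [0,0,-15],"jaw": 0},
    {"twist": [0,0,0],"slide": [0,0,0],"jaw": 0},
    {"twist": [0,0,0],"slide": [0,0,0],"jaw": 0},
    {"twist": [0,0,0],"slide": [0,0,0],"jaw": 0},
    {"twist": [0,0,0],"slide": [0,0,0],"jaw": 0},
  ],
)

```text
time: 7.82
tcp_pos: [0.4727, 0.1486, 0.3739]
eef_rot: [-3.141, 0.001, 0.363]
force: [-0.5, -0.3, -0.4]
gripper_width: 0.008
grip_force: 0.0
```

Run:
```python
from h import *
im,d,P=cap('side'); a=cv2.resize(im[260:375,270:365],(495,594),interpolation=2); save('s4',a)
s=arm.get_state(); print(s['tcp_pos'],s['force'])
```

```text
[0.47269849 0.1486396  0.37401326] [-0.80650017 -0.06655091 -0.59190045]
```

View pics/s4.png

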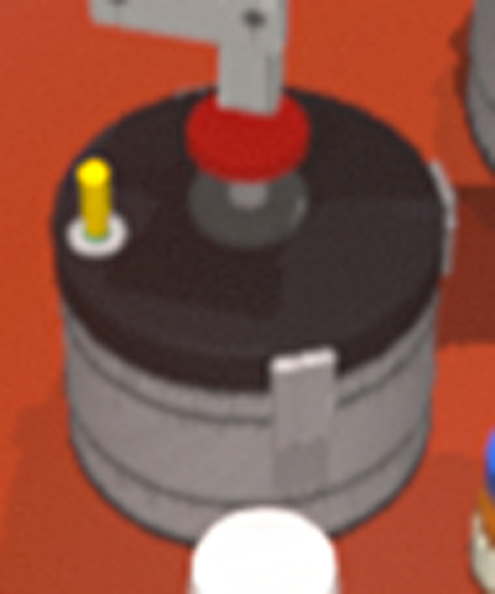

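A trace of green is just appearing at the pin's foot, so it is nearly out. Two more strokes.

Emit:
send_rows(
  motion=[
    {"twist": [0,0,0],"slide": [0,0,-12],"jaw": 0},
    {"twist": [0,0,0],"slide": [0,0,-22],"jaw": 0},
    {"twist": [0,0,0],"slide": [0,0,-30],"jaw": 0},
    {"twist": [0,0,0],"slide": [0,0,-33],"jaw": 0},
    {"twist": [0,0,0],"slide": [0,0,-33],"jaw": 0},
    {"twist": [0,0,0],"slide": [0,0,-15],"jaw": 0},
    {"twist": [0,0,0],"slide": [0,0,0],"jaw": 0},
    {"twist": [0,0,0],"slide": [0,0,0],"jaw": 0},
    {"twist": [0,0,0],"slide": [0,0,0],"jaw": 0},
    {"twist": [0,0,0],"slide": [0,0,0],"jaw": 0},
  ],
)

```text
time: 9.12
tcp_pos: [0.4727, 0.1486, 0.3739]
eef_rot: [-3.141, 0.001, 0.363]
force: [-1.0, -0.3, -0.2]
gripper_width: 0.006
grip_force: 0.0
```

Emit:
send_rows(
  motion=[
    {"twist": [0,0,0],"slide": [0,0,-12],"jaw": 0},
    {"twist": [0,0,0],"slide": [0,0,-22],"jaw": 0},
    {"twist": [0,0,0],"slide": [0,0,-30],"jaw": 0},
    {"twist": [0,0,0],"slide": [0,0,-33],"jaw": 0},
    {"twist": [0,0,0],"slide": [0,0,-33],"jaw": 0},
    {"twist": [0,0,0],"slide": [0,0,-15],"jaw": 0},
    {"twist": [0,0,0],"slide": [0,0,10],"jaw": 0},
    {"twist": [0,0,0],"slide": [0,0,50],"jaw": 0},
    {"twist": [0,0,0],"slide": [0,0,90],"jaw": 0},
    {"twist": [0,0,0],"slide": [0,0,90],"jaw": 0},
  ],
)

```text
time: 10.38
tcp_pos: [0.4731, 0.1489, 0.4661]
eef_rot: [3.141, -0.003, 0.363]
force: [-0.6, 0.4, -0.6]
gripper_width: 0.006
grip_force: 0.0
```

Run:
```python
from h import *
im,d,P=cap('side'); a=cv2.resize(im[260:375,270:365],(495,594),interpolation=2); save('s5',a)
X=pts(d,P); h=cv2.cvtColor(im,cv2.COLOR_RGB2HSV)
y=(h[...,0]>20)&(h[...,0]<35)&(h[...,1]>130)&(np.hypot(X[...,0]-.513,X[...,1]-.198)<.02)
print('pin z',X[y][:,2].max(),y.sum())
s=arm.get_state(); print(s['tcp_pos'],s['force'],s['time'])
```

```text
pin z 0.15644190612412634 74
[0.47286337 0.14865192 0.46445115] [-0.29538979 -1.05860658 -0.56174053] 10.425
```

View pics/s5.png

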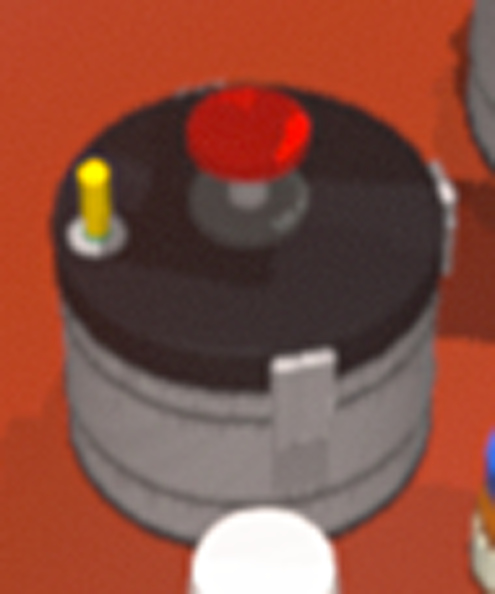

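The pin height is 0.156, against 0.155 when fully out, and it hasn't changed over the last two strokes. I'll check the green foot from nearer with the wrist camera.

Run:
```python
from h import *
P=vision.camera_params('wrist'); im,d=vision.capture('wrist')
f=240/np.tan(np.radians(P['fov_y'])/2); M=np.linalg.inv(np.array(P['cam_to_world']))
def px(p):
    c=M[:3,:3]@p+M[:3,3]; th=np.arctan2(np.hypot(c[0],c[1]),c[2]); a=np.arctan2(c[1],c[0]); return np.array([P['cx']+f*th*np.cos(a),P['cy']+f*th*np.sin(a)])
u=px(np.array([.513,.198,.14])); print(u,px(np.array([.513,.198,.12])),px(np.array([.513,.198,.155])))
x,y=np.clip(u.astype(int),[40,40],[599,439]); a=im[y-40:y+40,x-40:x+40]
sd,d2,P2=cap('side'); b=sd[280:315,270:305]
save('w1',np.hstack([cv2.resize(a,(400,400),interpolation=2),cv2.resize(b,(400,400),interpolation=0)]))
t,dt,Pt=cap('top'); X=pts(dt,Pt); h=cv2.cvtColor(t,cv2.COLOR_RGB2HSV)
y=(h[...,0]>20)&(h[...,0]<35)&(h[...,1]>100)&(np.hypot(X[...,0]-.513,X[...,1]-.198)<.03)
print('top pin',np.sort(X[y][:,2])[-8:],X[y].mean(0))
T0=np.load('top.npz'); lidm=lambda X:(abs(X[...,2]-.12)<.006)&(np.hypot(X[...,0]-.474,X[...,1]-.149)<.1)
for XX in(T0['X'],X): print(np.round(cv2.minEnclosingCircle((XX[lidm(XX)][:,:2]*1000).astype(np.float32))[0],1))
```

```text
[280.63763702 174.81200681] [283.07797858 174.05917557] [278.58937283 175.44592044]
top pin [] [nan nan nan]
[475.2 150.5]
[484.  123.2]<stdin>:12: RuntimeWarning: Mean of empty slice.
  ret = um.true_divide(
```

View pics/w1.png

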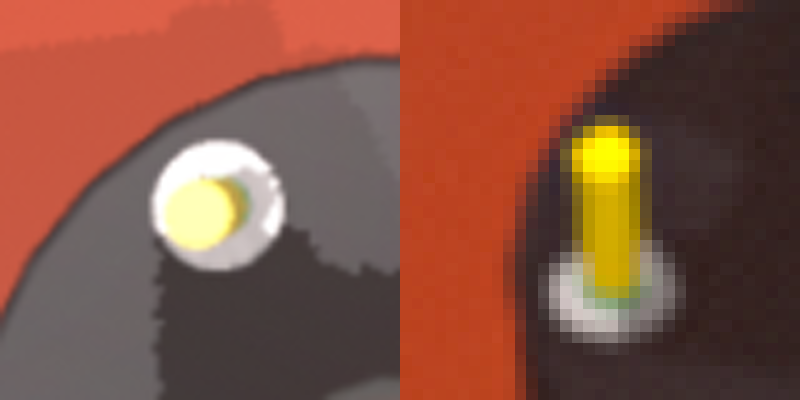

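Some green shows at the foot, but it's thin. Extra strokes do no harm, so I'll do one slow, firm stroke and compare the height before and after.

Emit:
send_rows(
  motion=[
    {"twist": [0,0,0],"slide": [0,0,-50],"jaw": 0},
    {"twist": [0,0,0],"slide": [0,0,-90],"jaw": 0},
    {"twist": [0,0,0],"slide": [0,0,-102],"jaw": 0},
    {"twist": [0,0,0],"slide": [0,0,-112],"jaw": 0},
    {"twist": [0,0,0],"slide": [0,0,-120],"jaw": 0},
    {"twist": [0,0,0],"slide": [0,0,-123],"jaw": 0},
    {"twist": [0,0,0],"slide": [0,0,-123.5],"jaw": 0},
    {"twist": [0,0,0],"slide": [0,0,-123.5],"jaw": 0},
  ],
)

```text
time: 11.58
tcp_pos: [0.4727, 0.149, 0.3431]
eef_rot: [3.14, 0.0, 0.363]
force: [-16.2, -5.3, 36.3]
gripper_width: 0.005
grip_force: 18.4
```

Emit:
send_rows(
  motion=[
    {"twist": [0,0,0],"slide": [0,0,18],"jaw": 0},
    {"twist": [0,0,0],"slide": [0,0,34],"jaw": 0},
    {"twist": [0,0,0],"slide": [0,0,34],"jaw": 0},
    {"twist": [0,0,0],"slide": [0,0,34],"jaw": 0},
    {"twist": [0,0,0],"slide": [0,0,34],"jaw": 0},
    {"twist": [0,0,0],"slide": [0,0,22],"jaw": 0},
    {"twist": [0,0,0],"slide": [0,0,12],"jaw": 0},
    {"twist": [0,0,0],"slide": [0,0,4],"jaw": 0},
    {"twist": [0,0,0],"slide": [0,0,0.5],"jaw": 0},
    {"twist": [0,0,0],"slide": [0,0,0.5],"jaw": 0},
  ],
)

```text
time: 12.82
tcp_pos: [0.4733, 0.1492, 0.343]
eef_rot: [3.14, -0.002, 0.363]
force: [-10.9, -5.6, 47.0]
gripper_width: 0.005
grip_force: 22.9
```

Emit:
send_rows(
  motion=[
    {"twist": [0,0,0],"slide": [0,0,18],"jaw": 0},
    {"twist": [0,0,0],"slide": [0,0,40],"jaw": 0},
    {"twist": [0,0,0],"slide": [0,0,80],"jaw": 0},
    {"twist": [0,0,0],"slide": [0,0,123],"jaw": 0},
    {"twist": [0,0,0],"slide": [0,0,123],"jaw": 0},
    {"twist": [0,0,0],"slide": [0,0,123],"jaw": 0},
  ],
)

```text
time: 13.58
tcp_pos: [0.4727, 0.1485, 0.4634]
eef_rot: [-3.141, 0.001, 0.363]
force: [-0.3, 0.5, -0.1]
gripper_width: 0.007
grip_force: 0.0
```

Run:
```python
from h import *
P=vision.camera_params('wrist'); im,d=vision.capture('wrist')
a=im[134:214,240:320]
sd,d2,P2=cap('side'); b=sd[280:315,270:305]
save('w2',np.hstack([cv2.resize(a,(400,400),interpolation=2),cv2.resize(b,(400,400),interpolation=0)]))
M=np.linalg.inv(np.array(P2['cam_to_world'])); f=240/np.tan(np.radians(P2['fov_y'])/2)
for z in(.12,.149,.155):
    c=M[:3,:3]@np.array([.513,.198,z])+M[:3,3]; print(z,P2['cx']+f*c[0]/c[2],P2['cy']+f*c[1]/c[2])
h=cv2.cvtColor(sd,cv2.COLOR_RGB2HSV)[280:315,270:305]; y=(h[...,0]>20)&(h[...,0]<36)&(h[...,1]>130)
br=y&(h[...,2]>235); print('yellow rows',np.where(y.any(1))[0][[0,-1]]+280,'top face',np.argwhere(br).mean(0)+[280,270])
X=pts(d2,P2)[280:315,270:305]; print('top z',np.median(X[br],0))
p=cv2.imread('pics/w1.png')[:,400:]; q=cv2.imread('pics/w2.png')[:,400:]; print('diff',cv2.absdiff(p,q).mean())
X0=np.load('side.npz'); S0=X0['im']; print('scene diff',cv2.absdiff(S0[330:470,270:400],sd[330:470,270:400]).mean())
s=arm.get_state(); print(s['tcp_pos'],s['force'],s['time'])
```

```text
0.12 287.7016136766372 305.60493382169034
0.149 287.06858598154287 295.2459703266242
0.155 286.934701905508 293.05507051771554
yellow rows [291 305] top face [293.13333333 287.53333333]
top z [0.51265276 0.19719336 0.15429683]
diff 1.4701020833333334
scene diff 5.852399267399267
[0.47269863 0.14853201 0.46325511] [ 0.67802172  0.64380954 -0.552755  ] 13.675
```

View pics/w2.png

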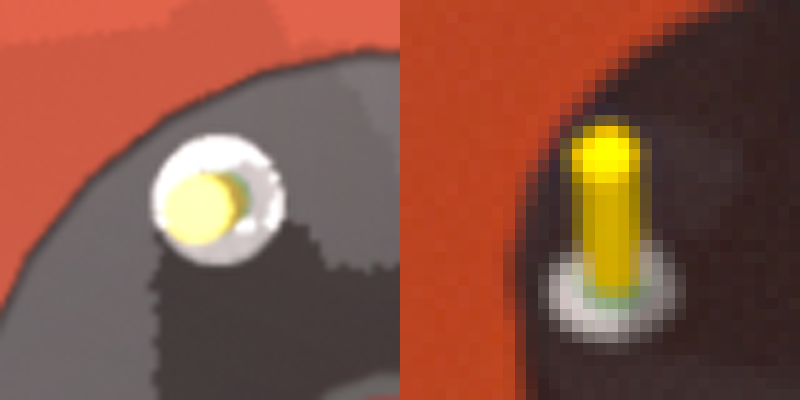

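The pin's top sits at row 293.1, which matches the fully-out prediction of 293.06, and the last strokes changed nothing. The knob is up and the hand is clear, so I'm handing in.

```bash
python3 -c "from station import close_job; print(close_job())"
```

```text
the job is handed in; nothing more can be done
None
```

The small steel canister is pumped up and the job is handed in: the yellow pin stands fully out with its green foot just visible, the knob is back up, and the hand is about 100 mm above it.

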